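# Slide a spacer block along the fence into a drilling fixture

### The arm

A 7-joint arm with a two-finger parallel gripper is mounted at the origin on the work surface. World frame = base frame: x ahead of the robot, y to its left, z up, the work surface at z = 0. Lengths are in m, angles in rad, forces in N, time in s.
With the tool pointing down it reaches from about 0.425 to 0.925 m from the base axis. Payload 6.8 kg.
Tool frame: the origin (TCP) lies on the centre line of the jaws, within the pads' length; the fingertips stand 19 mm ahead of it and the grasp point (between the pads) is the TCP; z points along the fingers, y is the line along which they close (so a half turn about z gives the same grasp; the last joint's range is limited). The gripper opens to 85 mm and grips with 20 to 120 N. Pads are 22 mm wide; open, the fingers measure 114 mm over their backs; the gripper's body (76 mm by 85 mm) begins 54 mm behind the grasp point. The pads swing forward as they close: fully open they stand 13 mm farther back than shut.
Start: joints at [-1.362, 0.477, 0.022, 1.555, -0.011, 1.109, -0.083], TCP at [0.21, 0.641, 0.25] pointing down, gripper open.
Joint ranges: [-2.96, 2.96], [-0.34, 2.1], [-1.41, 1.46], [0.24, 2.44], [-1.37, 4.51], [0.17, 1.92], [-2.96, 2.96]. Speed limits (rad/s): [2.39, 2.39, 3.14, 3.14, 3.14, 3.14, 3.14].

### API

Orientations are given as a rotation vector (axis times angle).
In Python, from bench import r gives the robot as it stands. The module is installed in compiled form; this text tells all that it offers.
- The arm moves only by the tool arm_command, never from a script. Its argument "rows" is a list of rows, each an object of numbers: "fingers": the opening, from -1 (shut) to 1 (fully open); "x", "y", "z": the shift along the tool's x, y, z in m; "ax", "ay", "az": the turn, a rotation vector about the tool's x, y, z in degrees. In form: [{"fingers": .., "x": .., "y": .., "z": .., "ax": .., "ay": .., "az": ..}, ...]. A call has 1 to 10 rows; each row shifts and turns the commanded pose from where the row before left it, along the tool's axes as they then stand; what a row does not reach is not made up. A row lasts 1/12 s, in which the tool goes at most 41.7 mm and 7.16 degrees, less where a joint would pass 70% of its speed; a pose out of reach is approached as far as the arm can. A call is refused whole if a number of a shift passes 0.0417 or a number of a turn 7.16, either way. A call with a gripper value outside its range is refused whole. The fingers move at their own pace and stop on an object; "grip_force" is the grip in N (left out, the last holds). Time passes only in rows, so rows that do not move let the fingers close. It gives the time, the measured TCP pose, the force, the opening and the grip force at its end, in the units of the state.
- r.get_obs(): the state, without advancing time (a new reading comes with each control period).
- r.grab_frame(name): name is "side" or "top" or "wrist"; returns a dict with "frame" (384x512x3 uint8, red, green, blue), "depth" (384x512 float32, m along the optical axis (not along the pixel's ray), 0 where there is no reading), "K" (3x3 intrinsics, pixels), "distortion" ([k1, k2, p1, p2, k3] as OpenCV has them; the pictures are not rectified), "world_from_camera" (4x4, takes a point from camera to world coordinates). Camera axes: x right, y down, z forward; pixel columns grow to the right and rows downward; lengths in m; the calibration is good to about 2 mm. A picture is of the moment at which its call begins.
- r.hand_in(): hands the job in; it is judged then, once.
The state is a dict: "clock": time; "joints": joint angles; "qvel": joint speeds; "tau": joint torques, N m; "tcp_pos": TCP position; "orientation": TCP orientation; "contact_force": force on the tool from outside, world axes, zero at the start; "moment": the same for the moment, N m; "grip_width": finger opening in m; "gripper_force": force on a finger pad.
Only numpy, scipy, OpenCV 4.12 (cv2) and the standard library are available. Lean on these libraries where they do the work, as an engineer would, in place of code of your own. Each camera call takes 0.05 s, during which the arm holds its last target. There are 200 camera calls.

### The job

Load the loose wooden spacer block lying on the grey fixture plate for drilling, using only pushes of the fingers. First push it flat up against the aluminium fence where it lies, then, keeping it against the fence, slide it along under the drill bridge until it is fully home in the corner, snug against both the fence and the end stop, and let go of it. Do not pick the block up at any time, and leave the other things on the bench alone.

Things in the scene. Friction and masses are not known exactly. Their poses are not given: they have to be found in the camera images.
- fixture: Fixed grey plate 200 (x) x 440 (y) x 15 mm thick on the bench; origin at the centre of its underside, axes along its edges. A straight aluminium fence, 20 mm wide, 20 mm high above the plate, runs along its whole y length on the +x side; its working face looks to -x and lies at x = +55 mm. The plate is clear on the -x side of the fence, save for the drilling head.
- head: Fixed steel drilling head on the fence, nearer its -y end; place varies. Origin at the corner: fence face x=0, stop face y=0, plate top z=0; axes as the fixture's. End stop 20 mm high; side guide 12 mm high, inner face at x=-44, from the stop to y=40, then flared outward to y=56, x=-51. A bridge roofs the lane from the stop to y=34, 20 to 28 mm up, bush to 38 mm; black clamp knob behind the fence, to 55 mm.
- pocket (a point): Where the block's centre is when the block is fully home; fixed, axes the same as the fixture's (x towards the fence, y along the fence, away from the stop). Fence face 20 mm away in +x, stop face 40 mm away in -y, plate top 8 mm below. The block enters from the +y side under the bridge (4 mm clear); when home, its last 24 mm stick out past the flare of the guide.
- block_center (a point): Centre (half-way up) of the spacer block to load: a loose beech block of 30 to 60 g, 40 (x) x 80 (y) x 16 mm high, square ends, lying flat on the plate on the -x side of the fence, at least 130 mm in +y from home, its long side turned up to 0.5 rad from the fence line. Either end may go first. It slides readily under a light push.
- drilled_center (a point): Bystander: centre of a block of the same size that is already drilled, lying on the bench to the +y side of the fixture plate. Leave it.
- tin: Bystander: open steel tin of drill bits standing on the bench to the -y side of the plate, 66 mm across, 75 mm high, bits to 104 mm; origin at the centre of its foot. Leave it.
- brush: Bystander: chip brush about 200 mm long lying on the bench behind the fence (+x side of the plate). Leave it.
- driver: Bystander: screwdriver about 190 mm long lying on the bench to the +y side of the plate. Leave it.
Not all that is in view belongs to the job. What is shaped like the part that bears block_center but purple is not meant.

How it is judged:
On the way:
1. the block lies flat against the fence (within 3 mm and 0.06 rad), still at least 90 mm short of home (x of block_center in the frame of pocket above -0.003 m and angle between the y axis of block_center and the y axis of fixture, either way round below 0.06 rad and y of block_center in the frame of pocket above 0.09 m), for 0.2 s.
At the end, for the whole second after the job is handed in: The block rests flat in the corner of the drilling head, within 2.5 mm of both the fence and the end stop and square to the fence within 0.04 rad (x of block_center in the frame of pocket between -0.0025 and 0.0025 m and y of block_center in the frame of pocket between -0.0025 and 0.0025 m and z of block_center in the frame of pocket below 0.003 m and angle between the y axis of block_center and the y axis of fixture, either way round below 0.04 rad); the robot touches nothing.
It fails at once if the block is lifted more than 6 mm off the plate or tipped (z of block_center in the frame of pocket above 0.006 m or angle between block_center's own z axis and vertical above 0.25 rad).
It fails at once if the block comes away from the fence (more than 8 mm or 0.2 rad) on its way along it, within 100 mm of home (y of block_center in the frame of pocket below 0.1 m and (x of block_center in the frame of pocket below -0.008 m or angle between the y axis of block_center and the y axis of fixture, either way round above 0.2 rad)).
It fails at once if a bystander is moved by more than 20 mm (distance of any of drilled_center, tin, brush, driver from where it was at the start of the episode above 0.02 m).
It also fails if it takes over 58 s, if anything falls off the work surface, if the arm or the gripper's body presses on something with over 40 N, if the wrist force passes 120 N, or if a joint passes its speed limit or range.

## Working session

There is one attempt and no reset: what is moved stays moved. The work goes in short steps, Python scripts to look and compute and a tool call to move; the robot and the scene stay as the last step left them, time stands still between calls to the robot, and variables do not carry over. Pictures are saved under pics/ and viewed, at most 10 in all, crops included, and the job is handed in when it is done.

Besides the shell and the picture viewer there is one more tool, called after "Request:" as a command line: name --argument value ..., lists and objects as JSON in quotes. arm_command: Moves the arm, as the interface text tells. Its arguments: {"type":"object","properties":{"rows":{"type":"array"},"grip_force":{"type":"number"}},"required":["rows"]}

```bash
mkdir -p pics; cat > h.py <<'E'
import numpy as np,cv2
from bench import r
def pts(f):
    h,w=f['depth'].shape
    u,v=np.meshgrid(np.arange(w),np.arange(h))
    n=cv2.undistortPoints(np.stack([u,v],-1).reshape(-1,1,2).astype(np.float64),f['K'],np.array(f['distortion'])).reshape(h,w,2)
    d=f['depth'][...,None]
    c=np.concatenate([n*d,d],-1)
    T=np.array(f['world_from_camera'])
    return c@T[:3,:3].T+T[:3,3]
E
python3 - <<'E'
from h import *
o=r.get_obs();print({k:np.round(v,3) for k,v in o.items()})
ims=[]
for n in('top','side'):
    f=r.grab_frame(n);np.savez(n+'0',**f);print(n,np.round(f['world_from_camera'],2).tolist())
    cv2.imwrite(f'pics/{n}0.png',f['frame'][...,::-1])
E
```

```text
{'clock': np.float64(0.0), 'joints': array([-1.362,  0.478,  0.022,  1.556, -0.012,  1.109, -0.083]), 'qvel': array([-0.   ,  0.001,  0.   ,  0.   , -0.001,  0.002, -0.001]), 'tau': array([-0.0000e+00, -5.9644e+01,  1.6070e+00, -2.8120e+01,  1.2000e-02,
        9.0000e-03,  0.0000e+00]), 'tcp_pos': array([0.21 , 0.641, 0.249]), 'orientation': array([-4.950e-01, -3.102e+00,  3.000e-03]), 'contact_force': array([0.504, 0.476, 0.064]), 'moment': array([-0.003,  0.011,  0.021]), 'gripper_force': np.float64(0.0), 'grip_width': np.float64(0.086)}
top [[0.02, -0.99, 0.12, 0.38], [-1.0, -0.02, -0.01, 0.06], [0.01, -0.12, -0.99, 1.29], [0.0, 0.0, 0.0, 1.0]]
side [[0.99, -0.11, 0.13, 0.42], [-0.17, -0.73, 0.67, -0.62], [0.02, -0.68, -0.73, 0.78], [0.0, 0.0, 0.0, 1.0]]
```

View pics/top0.png

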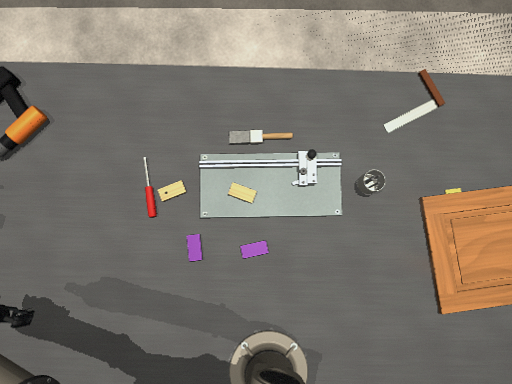

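View pics/side0.png

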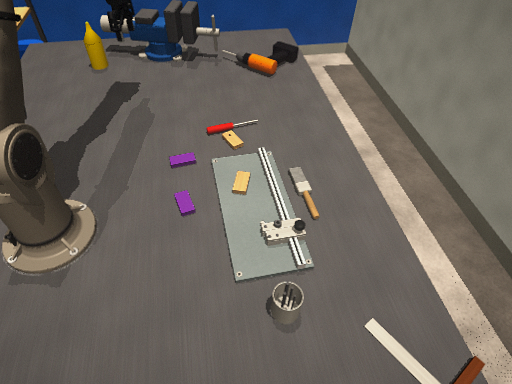

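In the top view (image up = +x, left = +y), there are two beech blocks. The one at (242,192) lies on the plate. The one at (172,190) lies on the bench with the screwdriver, so it is the drilled bystander. The purple ones at (194,247) and (255,249) are decoys. The head is at (307,168). I take (242,192) as the target and will confirm it in an enlarged crop while measuring.

```bash
cat >> h.py <<'E'
def block(f,lo=(0.3,-0.4),hi=(0.8,0.4)):
    P=pts(f);hsv=cv2.cvtColor(f['frame'],cv2.COLOR_RGB2HSV)
    m=((hsv[...,0]>15)&(hsv[...,0]<30)&(hsv[...,1]>70)&(hsv[...,2]>110)&(f['depth']>0)).astype(np.uint8)
    n,l,s,c=cv2.connectedComponentsWithStats(m)
    out=[]
    for i in range(1,n):
        if s[i,4]<60: continue
        Q=P[l==i]; Q=Q[Q[:,2]>np.percentile(Q[:,2],60)-0.006]
        (a,b),(w,h),an=cv2.minAreaRect(Q[:,:2].astype(np.float32)*1000)
        if w>h: an+=90
        # an: direction of the long side minus y axis
        t=(an+90)%180-90
        out.append((np.round(c[i]),s[i,4],round(a,1),round(b,1),round(w,1),round(h,1),'long side ccw from +y deg',round(t,1),'z',np.round(np.median(Q[:,2])*1000,1)))
    return out
E
python3 - <<'E'
from h import *
for n in('top','side'):
    f=dict(np.load(n+'0.npz'));
    for b in block(f): print(n,*b)
    P=pts(f)
    if n=='top':
        cv2.imwrite('pics/crop0.png',cv2.resize(f['frame'][140:230,140:350,::-1],None,fx=3.8,fy=3.8,interpolation=cv2.INTER_CUBIC))
        z=P[...,2]
        hsv=cv2.cvtColor(f['frame'],cv2.COLOR_RGB2HSV)
        R=np.zeros(z.shape,bool);R[145:225,193:350]=1
        plate=R&(z>.009)&(z<.02)&(hsv[...,1]<60)
        _,l,s,c=cv2.connectedComponentsWithStats(plate.astype(np.uint8))
        i=1+np.argmax(s[1:,4]);Q=P[l==i];print('platez',np.median(Q[:,2]))
        print('plate rect (clear part)',cv2.minAreaRect(Q[:,:2].astype(np.float32)*1000), Q.min(0),Q.max(0))
        Q=P[R&(z>.009)&(z<.08)];print('all',cv2.minAreaRect(Q[:,:2].astype(np.float32)*1000))
        Q=P[R&(z>.029)&(z<.039)&(hsv[...,1]<60)];print('fence',cv2.minAreaRect(Q[:,:2].astype(np.float32)*1000),np.percentile(Q,[1,50,99],axis=0).round(4).tolist())
        np.set_printoptions(linewidth=250)
        print('z mm around head');print((z[146:192,290:330:2]*1000).round().astype(int))
        print('y row',(P[168,290:330:2,1]*1000).round().astype(int));print('x col',(P[146:192:3,306,0]*1000).round().astype(int))
E
```

```text
top [ 22. 122.] 311 726.0 769.3 31.8 113.3 long side ccw from +y deg 48.3 z 62.4
top [277. 135.] 167 716.5 -13.0 18.2 91.8 long side ccw from +y deg 4.8 z 20.1
top [171. 190.] 332 533.6 309.7 40.1 79.2 long side ccw from +y deg 24.1 z 17.4
top [242. 192.] 328 531.3 91.3 76.6 39.9 long side ccw from +y deg -18.4 z 32.3
top [453. 190.] 75 554.9 -574.4 15.5 49.0 long side ccw from +y deg 7.1 z 8.9
platez 0.016153530946148686
plate rect (clear part) ((538.0193481445312, 0.8873443603515625), (158.01654052734375, 436.7190856933594), 2.2271571159362793) [ 0.45311349 -0.2180488   0.00901739] [0.62395262 0.221299   0.0199933 ]
all ((561.5523681640625, 10.414413452148438), (245.3733673095703, 455.1361389160156), 4.622082233428955)
fence ((618.2211303710938, 7.4848480224609375), (429.91058349609375, 99.78691864013672), 83.22313690185547) [[0.5623, -0.2068, 0.0294], [0.6238, 0.0314, 0.0358], [0.6408, 0.2195, 0.0389]]
z mm around head
[[   0    7   -2    1    5    3    2    1   -1    3    2    2    1    3    3    0   -1    3   -1    2]
 [   1    3   -1    5    2   -4   -3    2    3   -6    1    1
[... 4623 characters left out ...]
103 -110 -116 -122 -128 -139 -145 -151 -157 -164 -170 -176]
x col [689 679 659 650 641 631 622 613 603 594 584 575 565 560 551 541]
side [21. 11.] 118 -349.2 1205.5 94.4 2372.5 long side ccw from +y deg 20.8 z -203.6
side [94. 49.] 627 23.8 901.2 65.5 40.6 long side ccw from +y deg -82.8 z 130.2
side [262.  59.] 107 724.8 765.3 28.7 116.6 long side ccw from +y deg 43.9 z 59.4
side [233. 139.] 196 533.6 311.3 41.1 81.1 long side ccw from +y deg 23.7 z 15.4
side [241. 181.] 279 530.7 91.6 80.4 40.1 long side ccw from +y deg -18.7 z 30.7
side [311. 204.] 162 716.4 -12.5 17.2 99.1 long side ccw from +y deg 3.2 z 17.9
side [ 31. 255.] 62 -30.5 -70.0 10.2 50.5 long side ccw from +y deg 70.0 z 21.2
```

View pics/crop0.png

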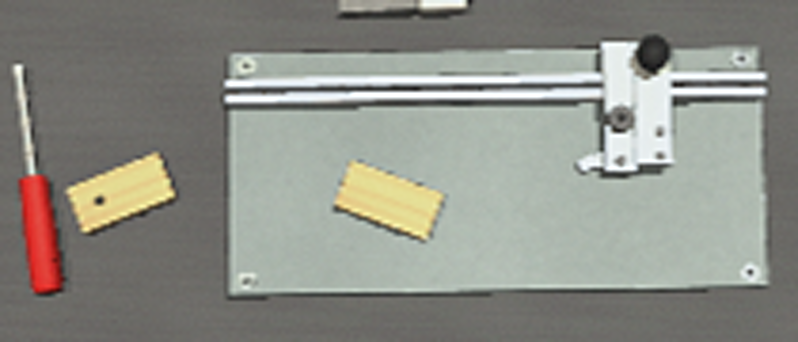

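The crop confirms it: the block at about (242,192) on the plate has no hole, while the one at (172,190) on the bench has a drilled hole. Next I fit the fence line and the head.

```bash
cat >> h.py <<'E'
def onplane(f,uv,z):
    n=cv2.undistortPoints(np.array(uv,np.float64).reshape(-1,1,2),f['K'],np.array(f['distortion'])).reshape(-1,2)
    T=np.array(f['world_from_camera']);d=np.c_[n,np.ones(len(n))]@T[:3,:3].T
    return T[:3,3]+d*((z-T[2,3])/d[:,2])[:,None]
E
python3 - <<'E'
from h import *
f=dict(np.load('top0.npz'));z=pts(f)[...,2]
zs=cv2.medianBlur(z.astype(np.float32),3)
def edge(cols,rows,lo,hi,H):
    lo_e=[];hi_e=[]
    for c in cols:
        k=[v for v in rows if lo<zs[v,c]<hi]
        if k: lo_e.append((c,max(k)+.5)); hi_e.append((c,min(k)-.5))
    for nm,e in(('-x edge',lo_e),('+x edge',hi_e)):
        Q=onplane(f,e,H); p=np.polyfit(Q[:,1],Q[:,0],1);q=Q[abs(np.polyval(p,Q[:,1])-Q[:,0])<.004];p=np.polyfit(q[:,1],q[:,0],1);print(nm,'x = %.4f + %.4f y'%(p[1],p[0]),len(q))
print('fence');edge([c for c in range(206,336) if not 290<c<322],range(150,180),.026,.045,.035)
print('plate');edge(range(206,336),range(146,225),.008,.06,.015)
# plate ends
for a,b in((190,230),(320,350)):
    e=[]
    for v in range(180,212):
        k=[c for c in range(a,b) if .008<zs[v,c]<.03]; e.append((min(k)-.5 if a<200 else max(k)+.5,v))
    Q=onplane(f,e,.015);print('end y',np.median(Q[:,1]))
Q=[];W=[]
for v in range(166,180):
    k=[c for c in range(285,330) if zs[v,c]>.037]; Q.append((min(k)-.5,v));W.append((max(k)+.5,v))
print('bridge +y edge',np.round(onplane(f,Q,.043)[:,1],4),'-y',np.round(onplane(f,W,.043)[:,1],4))
E
```

```text
fence
-x edge x = 0.6141 + -0.0364 y 99
+x edge x = 0.6359 + -0.0377 y 99
plate
-x edge x = 0.4603 + -0.0405 y 130
+x edge x = 0.6611 + -0.0440 y 112
end y 0.21961673409749216
end y -0.215882501351746
bridge +y edge [-0.0775 -0.0775 -0.0776 -0.0776 -0.0776 -0.0777 -0.0777 -0.0808 -0.0808
 -0.0809 -0.0809 -0.0809 -0.081  -0.081 ] -y [-0.136  -0.1329 -0.1329 -0.1329 -0.133  -0.133  -0.133  -0.133  -0.133
 -0.133  -0.1331 -0.1331 -0.1362 -0.1362]
```

Request:
arm_command --rows '[{"fingers": 0, "az": -6.8}, {"fingers": 0, "az": -6.8}, {"fingers": 0, "az": -6.7}, {"fingers": 0, "x": -0.0158, "y": -0.0371}, {"fingers": 0, "x": -0.0158, "y": -0.0371}, {"fingers": 0, "x": -0.0158, "y": -0.0371}, {"fingers": 0, "x": -0.0158, "y": -0.0371}, {"fingers": 0, "x": -0.0158, "y": -0.0371}, {"fingers": 0, "x": -0.0158, "y": -0.0371}, {"fingers": 0, "x": -0.0158, "y": -0.0371}]'

```text
validation failed for argument at $.ro...
```

Request:
arm_command --rows '[{"fingers": 0, "x": -0.0158, "y": -0.0371}, {"fingers": 0, "x": -0.0158, "y": -0.0371}, {"fingers": 0, "x": -0.0158, "y": -0.0371}, {"fingers": 0, "x": -0.0158, "y": -0.0371}, {"fingers": 0, "x": -0.0158, "y": -0.0371}, {"fingers": 0, "x": -0.0158, "y": -0.0371}, {"fingers": 0, "x": -0.0158, "y": -0.0371}, {"fingers": 0, "x": -0.0158, "y": -0.0371}, {"fingers": 0}, {"fingers": 0}]'

```text
validation failed for argument at $.ro...
```

Request:
arm_command --rows '[{"fingers": 0, "x": 0, "y": 0, "z": 0, "ax": 0, "ay": 0, "az": -6.8}, {"fingers": 0, "x": 0, "y": 0, "z": 0, "ax": 0, "ay": 0, "az": -6.8}, {"fingers": 0, "x": 0, "y": 0, "z": 0, "ax": 0, "ay": 0, "az": -6.7}]'

```text
clock: 0.35
tcp_pos: [0.2101, 0.6411, 0.2497]
orientation: [0.068, -3.141, 0.002]
contact_force: [0.3, 0.4, -1.5]
grip_width: 0.0515
gripper_force: 0.0
```

Request:
arm_command --rows '[{"fingers": 0, "x": -0.0158, "y": -0.0371, "z": 0, "ax": 0, "ay": 0, "az": 0}, {"fingers": 0, "x": -0.0158, "y": -0.0371, "z": 0, "ax": 0, "ay": 0, "az": 0}, {"fingers": 0, "x": -0.0158, "y": -0.0371, "z": 0, "ax": 0, "ay": 0, "az": 0}, {"fingers": 0, "x": -0.0158, "y": -0.0371, "z": 0, "ax": 0, "ay": 0, "az": 0}, {"fingers": 0, "x": -0.0158, "y": -0.0371, "z": 0, "ax": 0, "ay": 0, "az": 0}, {"fingers": 0, "x": -0.0158, "y": -0.0371, "z": 0, "ax": 0, "ay": 0, "az": 0}, {"fingers": 0, "x": -0.0158, "y": -0.0371, "z": 0, "ax": 0, "ay": 0, "az": 0}, {"fingers": 0, "x": -0.0158, "y": -0.0371, "z": 0, "ax": 0, "ay": 0, "az": 0}, {"fingers": 0, "x": -0.0158, "y": -0.0371, "z": 0, "ax": 0, "ay": 0, "az": 0}, {"fingers": 0, "x": -0.0158, "y": -0.0371, "z": 0, "ax": 0, "ay": 0, "az": 0}]'

```text
clock: 1.18
tcp_pos: [0.3823, 0.2745, 0.2502]
orientation: [0.059, -3.141, 0.0]
contact_force: [1.1, 0.9, -0.1]
grip_width: 0.0428
gripper_force: 0.0
```

Request:
arm_command --rows '[{"fingers": 0, "x": -0.0158, "y": -0.0371, "z": 0, "ax": 0, "ay": 0, "az": 0}, {"fingers": 0, "x": -0.0158, "y": -0.0371, "z": 0, "ax": 0, "ay": 0, "az": 0}, {"fingers": 0, "x": -0.0158, "y": -0.0371, "z": 0, "ax": 0, "ay": 0, "az": 0}, {"fingers": 0, "x": -0.0158, "y": -0.0371, "z": 0, "ax": 0, "ay": 0, "az": 0}, {"fingers": 0, "x": -0.0158, "y": -0.0371, "z": 0, "ax": 0, "ay": 0, "az": 0}, {"fingers": 0, "x": 0, "y": 0, "z": 0, "ax": 0, "ay": 0, "az": 0}]'

```text
clock: 1.68
tcp_pos: [0.4703, 0.0861, 0.2505]
orientation: [-0.042, 3.14, -0.004]
contact_force: [1.1, -0.0, 0.9]
grip_width: 0.0429
gripper_force: 0.0
```

```bash
cat >> h.py <<'E'
from scipy.spatial.transform import Rotation as Ro
EY=np.array([-.038,.9993,0]);EX=np.array([.9993,.038,0])
def tool_delta(target):
    o=r.get_obs();R=Ro.from_rotvec(o['orientation']).as_matrix()
    print('pos',np.round(o['tcp_pos'],4),'tool delta mm',np.round(R.T@(np.array(target)-o['tcp_pos'])*1000,1),'tooly',R[:,1].round(4),'toolz',R[:,2].round(4),'F',np.round(o['contact_force'],1),'t',o['clock'])
E
python3 - <<'E'
from h import *
tool_delta([.468,.093,.05])
E
```

```text
pos [0.4703 0.0861 0.2505] tool delta mm [  2.5   7.5 200.5] tooly [-0.0265  0.9996 -0.0029] toolz [ 0.0016 -0.0028 -1.    ] F [ 1.1 -0.   0.9] t 1.6833
```

Request:
arm_command --rows '[{"fingers": 0, "x": 0.003, "y": 0.007, "z": 0.03, "ax": 0, "ay": 0, "az": 0}, {"fingers": 0, "x": 0, "y": 0, "z": 0.04, "ax": 0, "ay": 0, "az": 0}, {"fingers": 0, "x": 0, "y": 0, "z": 0.04, "ax": 0, "ay": 0, "az": 0}, {"fingers": 0, "x": 0, "y": 0, "z": 0.04, "ax": 0, "ay": 0, "az": 0}, {"fingers": 0, "x": 0, "y": 0, "z": 0.03, "ax": 0, "ay": 0, "az": 0}, {"fingers": 0, "x": 0, "y": 0, "z": 0.01, "ax": 0, "ay": 0, "az": 0}, {"fingers": 0, "x": 0, "y": 0, "z": 0, "ax": 0, "ay": 0, "az": 0}]'

```text
clock: 2.27
tcp_pos: [0.4628, 0.1006, 0.0582]
orientation: [0.059, -3.136, 0.003]
contact_force: [0.7, -0.1, -0.1]
grip_width: 0.0427
gripper_force: 0.0
```

```bash
python3 - <<'E'
from h import *
tool_delta([.468,.093,.04])
f=r.grab_frame('side');np.savez('side1',**f)
for b in block(f): print(*b)
u,v=cv2.projectPoints(np.array([[.47,.093,.04]]),*[cv2.Rodrigues(np.linalg.inv(f['world_from_camera'])[:3,:3])[0],np.linalg.inv(f['world_from_camera'])[:3,3]],np.array(f['K']),np.array(f['distortion']))[0].ravel();print(u,v)
u,v=int(u),int(v)
cv2.imwrite('pics/s1.png',cv2.resize(f['frame'][v-60:v+50,u-60:u+80,::-1],None,fx=5,fy=5,interpolation=cv2.INTER_CUBIC))
P=pts(f)
Q=P[v-80:v+60,u-80:u+80].reshape(-1,3);s=(abs(Q[:,1]-.093)<.07)&(abs(Q[:,0]-.47)<.03)&(Q[:,2]>.021)&(Q[:,2]<.13)
Q=Q[s];print(len(Q))
for k in np.sort(Q[:,2])[:12]: print(round(k*1000,1),end=' ')
E
```

```text
pos [0.4628 0.1006 0.0582] tool delta mm [-5.  -7.8 18.2] tooly [-0.0375  0.9993 -0.0018] toolz [-0.0052 -0.002  -1.    ] F [ 0.7 -0.1 -0.1] t 2.2667
[95. 49.] 646 21.5 899.4 70.0 40.8 long side ccw from +y deg -85.9 z 129.3
[262.  59.] 119 723.4 766.4 33.1 112.6 long side ccw from +y deg 47.0 z 60.2
[234. 139.] 153 535.6 217.9 273.4 44.1 long side ccw from +y deg -7.5 z 15.7
[241. 182.] 292 531.5 91.8 81.2 40.0 long side ccw from +y deg -20.1 z 30.5
[311. 204.] 164 716.1 -12.3 18.4 99.1 long side ccw from +y deg 5.1 z 17.7
220.6089897244351 180.2580954983319
169
38.9 40.0 43.7 44.5 44.7 45.2 46.2 48.0 48.6 48.7 49.1 50.1
```

View pics/s1.png

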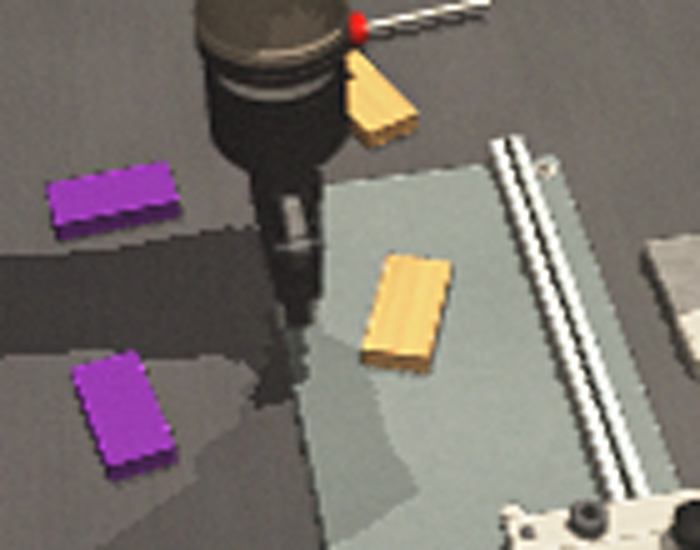

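The crop shows the fingers in front of the block (white-grey tip at about crop (290,320)), clear on the -x side, with the tip about 17 mm ahead of the TCP. I lower to just above the plate and start the two-finger push.

Request:
arm_command --rows '[{"fingers": 0, "x": 0, "y": -0.007, "z": 0.01, "ax": 0, "ay": 0, "az": 0}, {"fingers": 0, "x": 0, "y": 0, "z": 0.007, "ax": 0, "ay": 0, "az": 0}, {"fingers": 0, "x": 0, "y": 0, "z": 0.003, "ax": 0, "ay": 0, "az": 0}, {"fingers": 0, "x": 0, "y": 0, "z": 0, "ax": 0, "ay": 0, "az": 0}]'

```text
clock: 2.65
tcp_pos: [0.4651, 0.094, 0.0404]
orientation: [-0.058, 3.141, 0.0]
contact_force: [-0.4, 0.6, -0.4]
grip_width: 0.0427
gripper_force: 0.0
```

Request:
arm_command --rows '[{"fingers": 0, "x": -0.006, "y": 0, "z": 0, "ax": 0, "ay": 0, "az": 0}, {"fingers": 0, "x": -0.006, "y": 0, "z": 0, "ax": 0, "ay": 0, "az": 0}, {"fingers": 0, "x": -0.006, "y": 0, "z": 0, "ax": 0, "ay": 0, "az": 0}, {"fingers": 0, "x": -0.006, "y": 0, "z": 0, "ax": 0, "ay": 0, "az": 0}, {"fingers": 0, "x": -0.006, "y": 0, "z": 0, "ax": 0, "ay": 0, "az": 0}, {"fingers": 0, "x": -0.006, "y": 0, "z": 0, "ax": 0, "ay": 0, "az": 0}, {"fingers": 0, "x": -0.006, "y": 0, "z": 0, "ax": 0, "ay": 0, "az": 0}, {"fingers": 0, "x": -0.006, "y": 0, "z": 0, "ax": 0, "ay": 0, "az": 0}, {"fingers": 0, "x": -0.006, "y": 0, "z": 0, "ax": 0, "ay": 0, "az": 0}, {"fingers": 0, "x": 0, "y": 0, "z": 0, "ax": 0, "ay": 0, "az": 0}]'

```text
clock: 3.48
tcp_pos: [0.5206, 0.0962, 0.0404]
orientation: [-0.059, 3.14, 0.0]
contact_force: [1.8, -0.3, 0.7]
grip_width: 0.0428
gripper_force: 0.0
```

```bash
python3 - <<'E'
from h import *
tool_delta([.5606,.093,.037])
for n in('top','side'):
    f=r.grab_frame(n)
    for b in block(f):
        if 500<b[2]<620 and b[3]<200:print(n,*b)
E
```

```text
pos [0.5206 0.0962 0.0404] tool delta mm [-39.9  -4.7   3.5] tooly [-3.730e-02  9.993e-01  1.000e-04] toolz [ 1.5e-03  2.0e-04 -1.0e+00] F [ 1.8 -0.3  0.7] t 3.4833
top [453. 191.] 78 555.1 -576.9 15.4 52.1 long side ccw from +y deg 8.5 z 7.6
side [249. 181.] 224 550.7 85.5 43.1 107.7 long side ccw from +y deg 2.6 z 31.1
```

Request:
arm_command --rows '[{"fingers": 0, "x": -0.004, "y": 0, "z": 0.002, "ax": 0, "ay": 0, "az": 0}, {"fingers": 0, "x": -0.005, "y": 0, "z": 0, "ax": 0, "ay": 0, "az": 0}, {"fingers": 0, "x": -0.005, "y": 0, "z": 0, "ax": 0, "ay": 0, "az": 0}, {"fingers": 0, "x": -0.005, "y": 0, "z": 0, "ax": 0, "ay": 0, "az": 0}, {"fingers": 0, "x": -0.005, "y": 0, "z": 0, "ax": 0, "ay": 0, "az": 0}, {"fingers": 0, "x": -0.004, "y": 0, "z": 0, "ax": 0, "ay": 0, "az": 0}, {"fingers": 0, "x": -0.003, "y": 0, "z": 0, "ax": 0, "ay": 0, "az": 0}, {"fingers": 0, "x": -0.003, "y": 0, "z": 0, "ax": 0, "ay": 0, "az": 0}, {"fingers": 0, "x": -0.002, "y": 0, "z": 0, "ax": 0, "ay": 0, "az": 0}, {"fingers": 0, "x": 0, "y": 0, "z": 0, "ax": 0, "ay": 0, "az": 0}]'

```text
clock: 4.42
tcp_pos: [0.5554, 0.0975, 0.0383]
orientation: [-0.059, 3.141, 0.0]
contact_force: [-0.6, -0.8, -0.5]
grip_width: 0.0427
gripper_force: 0.0
```

Request:
arm_command --rows '[{"fingers": 0, "x": -0.002, "y": 0, "z": 0, "ax": 0, "ay": 0, "az": 0}, {"fingers": 0, "x": 0, "y": 0, "z": 0, "ax": 0, "ay": 0, "az": 0}]'

```text
clock: 4.58
tcp_pos: [0.5571, 0.0975, 0.0383]
orientation: [-0.059, 3.141, 0.0]
contact_force: [0.7, -0.0, -0.6]
grip_width: 0.043
gripper_force: 0.0
```

Request:
arm_command --rows '[{"fingers": 0, "x": -0.002, "y": 0, "z": 0, "ax": 0, "ay": 0, "az": 0}, {"fingers": 0, "x": 0, "y": 0, "z": 0, "ax": 0, "ay": 0, "az": 0}]'

```text
clock: 4.75
tcp_pos: [0.5592, 0.0976, 0.0384]
orientation: [-0.059, 3.141, 0.0]
contact_force: [-0.1, -0.0, 0.0]
grip_width: 0.0426
gripper_force: 0.0
```

Request:
arm_command --rows '[{"fingers": 0, "x": -0.002, "y": 0, "z": 0, "ax": 0, "ay": 0, "az": 0}, {"fingers": 0, "x": 0, "y": 0, "z": 0, "ax": 0, "ay": 0, "az": 0}]'

```text
clock: 4.92
tcp_pos: [0.5603, 0.0976, 0.0381]
orientation: [0.059, -3.14, 0.0]
contact_force: [-2.4, -0.3, 1.7]
grip_width: 0.0427
gripper_force: 1.0
```

Request:
arm_command --rows '[{"fingers": 0, "x": -0.001, "y": 0, "z": 0, "ax": 0, "ay": 0, "az": 0}, {"fingers": 0, "x": 0, "y": 0, "z": 0, "ax": 0, "ay": 0, "az": 0}]'

```text
clock: 5.08
tcp_pos: [0.5605, 0.0976, 0.038]
orientation: [0.059, -3.138, 0.0]
contact_force: [-4.7, -0.2, 3.0]
grip_width: 0.0425
gripper_force: 2.4
```

Request:
arm_command --rows '[{"fingers": 0, "x": -0.001, "y": 0, "z": 0, "ax": 0, "ay": 0, "az": 0}, {"fingers": 0, "x": 0, "y": 0, "z": 0, "ax": 0, "ay": 0, "az": 0}]'

```text
clock: 5.25
tcp_pos: [0.5605, 0.0977, 0.0378]
orientation: [0.06, -3.136, 0.001]
contact_force: [-7.9, 0.1, 5.1]
grip_width: 0.0427
gripper_force: 3.5
```

Contact force has built up against the fence at the predicted position. I hold briefly, back off, and measure.

Request:
arm_command --rows '[{"fingers": 0, "x": 0, "y": 0, "z": 0, "ax": 0, "ay": 0, "az": 0}, {"fingers": 0, "x": 0, "y": 0, "z": 0, "ax": 0, "ay": 0, "az": 0}, {"fingers": 0, "x": 0.005, "y": 0, "z": 0, "ax": 0, "ay": 0, "az": 0}, {"fingers": 0, "x": 0.01, "y": 0, "z": 0, "ax": 0, "ay": 0, "az": 0}, {"fingers": -1, "x": 0.02, "y": 0, "z": 0, "ax": 0, "ay": 0, "az": 0}, {"fingers": -1, "x": 0.03, "y": 0.02, "z": -0.01, "ax": 0, "ay": 0, "az": 0}, {"fingers": -1, "x": 0.01, "y": 0.03, "z": -0.02, "ax": 0, "ay": 0, "az": 0}, {"fingers": -1, "x": 0, "y": 0.03, "z": -0.02, "ax": 0, "ay": 0, "az": 0}, {"fingers": -1, "x": 0, "y": 0.01, "z": -0.01, "ax": 0, "ay": 0, "az": 0}, {"fingers": -1, "x": 0, "y": 0, "z": 0, "ax": 0, "ay": 0, "az": 0}]'

```text
clock: 6.08
tcp_pos: [0.4858, 0.1893, 0.1008]
orientation: [-0.067, 3.135, 0.007]
contact_force: [0.5, -0.3, 0.4]
grip_width: 0.0001
gripper_force: 0.0
```

```bash
python3 - <<'E'
from h import *
tool_delta([.59,.16,.1])
for n in('top','side'):
    f=r.grab_frame(n)
    for b in block(f):
        if 500<b[2]<650 and abs(b[3])<200:print(n,*b)
E
```

```text
pos [0.4858 0.1893 0.1008] tool delta mm [-102.9  -33.8    1.2] tooly [-0.0428  0.9991  0.0041] toolz [ 0.0054  0.0044 -1.    ] F [ 0.5 -0.3  0.4] t 6.0833
top [239. 173.] 325 590.4 98.7 39.2 74.3 long side ccw from +y deg 1.3 z 32.5
side [260. 177.] 280 590.2 99.8 38.5 83.1 long side ccw from +y deg 2.0 z 30.7
```

Request:
arm_command --rows '[{"fingers": -1, "x": -0.025, "y": -0.006, "z": 0, "ax": 0, "ay": 0, "az": 0}, {"fingers": -1, "x": -0.025, "y": -0.006, "z": 0, "ax": 0, "ay": 0, "az": 0}, {"fingers": -1, "x": -0.025, "y": -0.006, "z": 0, "ax": 0, "ay": 0, "az": 0}, {"fingers": -1, "x": -0.025, "y": -0.005, "z": 0, "ax": 0, "ay": 0, "az": 0}, {"fingers": -1, "x": 0, "y": 0, "z": 0.02, "ax": 0, "ay": 0, "az": 0}, {"fingers": -1, "x": 0, "y": 0, "z": 0.02, "ax": 0, "ay": 0, "az": 0}, {"fingers": -1, "x": 0, "y": 0, "z": 0.01, "ax": 0, "ay": 0, "az": 0}, {"fingers": -1, "x": 0, "y": 0, "z": 0.006, "ax": 0, "ay": 0, "az": 0}, {"fingers": -1, "x": 0, "y": 0, "z": 0, "ax": 0, "ay": 0, "az": 0}, {"fingers": -1, "x": 0, "y": 0, "z": 0, "ax": 0, "ay": 0, "az": 0}]'

```text
clock: 7.02
tcp_pos: [0.5853, 0.165, 0.0422]
orientation: [0.058, -3.141, 0.001]
contact_force: [0.4, 0.1, -0.4]
grip_width: -0.0001
gripper_force: 0.0
```

```bash
python3 - <<'E'
from h import *
tool_delta([.588,.17,.04])
E
```

```text
pos [0.5853 0.165  0.0422] tool delta mm [-2.9  4.9  2.2] tooly [-3.680e-02  9.993e-01 -4.000e-04] toolz [-4.e-04 -4.e-04 -1.e+00] F [ 0.4  0.1 -0.4] t 7.0167
```

Request:
arm_command --rows '[{"fingers": -1, "x": -0.001, "y": 0, "z": 0.002, "ax": 0, "ay": 0, "az": 0}, {"fingers": -1, "x": -0.001, "y": 0, "z": 0.002, "ax": 0, "ay": 0, "az": 0}, {"fingers": -1, "x": 0, "y": 0, "z": 0, "ax": 0, "ay": 0, "az": 0}]'

```text
clock: 7.27
tcp_pos: [0.5878, 0.166, 0.0387]
orientation: [-0.059, 3.14, 0.001]
contact_force: [-0.2, 1.0, -0.8]
grip_width: -0.0001
gripper_force: 0.0
```

Request:
arm_command --rows '[{"fingers": -1, "x": 0, "y": -0.005, "z": 0, "ax": 0, "ay": 0, "az": 0}, {"fingers": -1, "x": 0, "y": -0.005, "z": 0, "ax": 0, "ay": 0, "az": 0}, {"fingers": -1, "x": 0, "y": -0.005, "z": 0, "ax": 0, "ay": 0, "az": 0}, {"fingers": -1, "x": 0, "y": -0.005, "z": 0, "ax": 0, "ay": 0, "az": 0}, {"fingers": -1, "x": -0.0005, "y": -0.005, "z": 0, "ax": 0, "ay": 0, "az": 0}, {"fingers": -1, "x": 0, "y": -0.005, "z": 0, "ax": 0, "ay": 0, "az": 0}, {"fingers": -1, "x": 0, "y": -0.005, "z": 0, "ax": 0, "ay": 0, "az": 0}, {"fingers": -1, "x": 0, "y": -0.005, "z": 0, "ax": 0, "ay": 0, "az": 0}, {"fingers": -1, "x": -0.0005, "y": -0.005, "z": 0, "ax": 0, "ay": 0, "az": 0}, {"fingers": -1, "x": 0, "y": 0, "z": 0, "ax": 0, "ay": 0, "az": 0}]'

```text
clock: 8.1
tcp_pos: [0.5902, 0.119, 0.0383]
orientation: [0.056, -3.141, 0.001]
contact_force: [0.1, -0.9, 0.2]
grip_width: -0.0001
gripper_force: 0.0
```

```bash
python3 - <<'E'
from h import *
tool_delta([.588,.12,.04])
for n in('top','side'):
    f=r.grab_frame(n)
    for b in block(f):
        if 500<b[2]<650 and abs(b[3])<200:print(n,*b)
    cv2.imwrite(f'pics/{n}3.png',cv2.resize(f['frame'][120:260,200:340,::-1],None,fx=4,fy=4,interpolation=cv2.INTER_CUBIC))
E
```

```text
pos [0.5902 0.119  0.0383] tool delta mm [ 2.1  1.  -1.7] tooly [-3.580e-02  9.994e-01 -8.000e-04] toolz [-0.e+00 -8.e-04 -1.e+00] F [ 0.1 -0.9  0.2] t 8.1
top [258. 173.] 149 593.3 47.7 35.5 40.2 long side ccw from +y deg 1.2 z 32.8
side [264. 187.] 267 592.1 65.2 39.3 84.1 long side ccw from +y deg 2.4 z 30.7
```

View pics/side3.png

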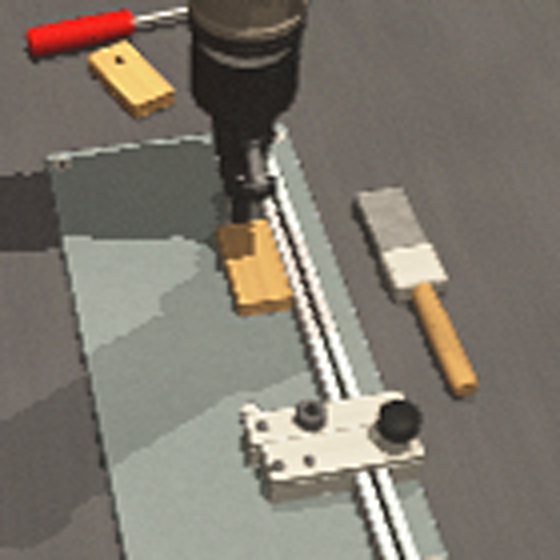

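The block (crop about (257,265)) lies flat along the fence with the shut fingers behind its +y end. I keep sliding it.

Request:
arm_command --rows '[{"fingers": -1, "x": 0, "y": -0.005, "z": 0, "ax": 0, "ay": 0, "az": 0}, {"fingers": -1, "x": 0, "y": -0.005, "z": 0, "ax": 0, "ay": 0, "az": 0}, {"fingers": -1, "x": 0, "y": -0.005, "z": 0, "ax": 0, "ay": 0, "az": 0}, {"fingers": -1, "x": 0, "y": -0.005, "z": 0, "ax": 0, "ay": 0, "az": 0}, {"fingers": -1, "x": -0.0005, "y": -0.005, "z": 0, "ax": 0, "ay": 0, "az": 0}, {"fingers": -1, "x": 0, "y": -0.005, "z": 0, "ax": 0, "ay": 0, "az": 0}, {"fingers": -1, "x": 0, "y": -0.005, "z": 0, "ax": 0, "ay": 0, "az": 0}, {"fingers": -1, "x": 0, "y": -0.005, "z": 0, "ax": 0, "ay": 0, "az": 0}, {"fingers": -1, "x": 0, "y": -0.005, "z": 0, "ax": 0, "ay": 0, "az": 0}, {"fingers": -1, "x": 0, "y": 0, "z": 0, "ax": 0, "ay": 0, "az": 0}]'

```text
clock: 9.03
tcp_pos: [0.5923, 0.0741, 0.0383]
orientation: [0.056, -3.141, 0.001]
contact_force: [0.1, -0.9, 0.4]
grip_width: 0.0002
gripper_force: 0.0
```

```bash
python3 - <<'E'
from h import *
tool_delta([.593,.07,.038])
f=r.grab_frame('side')
for b in block(f):
        if 500<b[2]<650 and abs(b[3])<200:print(*b)
E
```

```text
pos [0.5923 0.0741 0.0383] tool delta mm [-0.6 -4.1  0.3] tooly [-3.570e-02  9.994e-01 -8.000e-04] toolz [ 0.e+00 -8.e-04 -1.e+00] F [ 0.1 -0.9  0.4] t 9.0333
[267. 198.] 291 594.5 18.8 39.7 81.8 long side ccw from +y deg 1.3 z 30.7
```

Request:
arm_command --rows '[{"fingers": -1, "x": 0, "y": -0.005, "z": 0, "ax": 0, "ay": 0, "az": 0}, {"fingers": -1, "x": 0, "y": -0.005, "z": 0, "ax": 0, "ay": 0, "az": 0}, {"fingers": -1, "x": 0, "y": -0.005, "z": 0, "ax": 0, "ay": 0, "az": 0}, {"fingers": -1, "x": 0, "y": -0.005, "z": 0, "ax": 0, "ay": 0, "az": 0}, {"fingers": -1, "x": -0.0005, "y": -0.005, "z": 0, "ax": 0, "ay": 0, "az": 0}, {"fingers": -1, "x": 0, "y": -0.005, "z": 0, "ax": 0, "ay": 0, "az": 0}, {"fingers": -1, "x": 0, "y": -0.005, "z": 0, "ax": 0, "ay": 0, "az": 0}, {"fingers": -1, "x": 0, "y": -0.005, "z": 0, "ax": 0, "ay": 0, "az": 0}, {"fingers": -1, "x": 0, "y": -0.005, "z": 0, "ax": 0, "ay": 0, "az": 0}, {"fingers": -1, "x": 0, "y": 0, "z": 0, "ax": 0, "ay": 0, "az": 0}]'

```text
clock: 9.92
tcp_pos: [0.5945, 0.0292, 0.0383]
orientation: [-0.056, 3.141, -0.001]
contact_force: [-0.7, -0.7, 0.7]
grip_width: -0.0001
gripper_force: 0.0
```

```bash
python3 - <<'E'
from h import *
tool_delta([.595,-.019,.038])
f=r.grab_frame('side')
for b in block(f):
        if 500<b[2]<650 and abs(b[3])<200:print(*b)
E
```

```text
pos [0.5945 0.0292 0.0383] tool delta mm [  1.2 -48.1   0.4] tooly [-3.580e-02  9.994e-01 -8.000e-04] toolz [ 0.e+00 -8.e-04 -1.e+00] F [-0.7 -0.7  0.7] t 9.9167
[271. 210.] 309 596.4 -35.9 39.9 101.8 long side ccw from +y deg 1.8 z 30.9
```

Tracking well. Next is the last stretch, slowing before the stop.

Request:
arm_command --rows '[{"fingers": -1, "x": 0, "y": -0.005, "z": 0, "ax": 0, "ay": 0, "az": 0}, {"fingers": -1, "x": 0, "y": -0.005, "z": 0, "ax": 0, "ay": 0, "az": 0}, {"fingers": -1, "x": 0, "y": -0.005, "z": 0, "ax": 0, "ay": 0, "az": 0}, {"fingers": -1, "x": 0, "y": -0.005, "z": 0, "ax": 0, "ay": 0, "az": 0}, {"fingers": -1, "x": -0.0005, "y": -0.005, "z": 0, "ax": 0, "ay": 0, "az": 0}, {"fingers": -1, "x": 0, "y": -0.005, "z": 0, "ax": 0, "ay": 0, "az": 0}, {"fingers": -1, "x": 0, "y": -0.004, "z": 0, "ax": 0, "ay": 0, "az": 0}, {"fingers": -1, "x": 0, "y": -0.004, "z": 0, "ax": 0, "ay": 0, "az": 0}, {"fingers": -1, "x": 0, "y": -0.003, "z": 0, "ax": 0, "ay": 0, "az": 0}, {"fingers": -1, "x": 0, "y": 0, "z": 0, "ax": 0, "ay": 0, "az": 0}]'

```text
clock: 10.8
tcp_pos: [0.5965, -0.0111, 0.0383]
orientation: [-0.057, 3.141, -0.001]
contact_force: [0.3, -0.0, -0.2]
grip_width: -0.0003
gripper_force: 0.0
```

Request:
arm_command --rows '[{"fingers": -1, "x": 0, "y": -0.002, "z": 0, "ax": 0, "ay": 0, "az": 0}, {"fingers": -1, "x": 0, "y": 0, "z": 0, "ax": 0, "ay": 0, "az": 0}]'

```text
clock: 10.97
tcp_pos: [0.5965, -0.0122, 0.0383]
orientation: [0.059, -3.141, 0.0]
contact_force: [-0.3, -0.8, -0.2]
grip_width: 0.0004
gripper_force: 0.0
```

Request:
arm_command --rows '[{"fingers": -1, "x": 0, "y": -0.002, "z": 0, "ax": 0, "ay": 0, "az": 0}, {"fingers": -1, "x": 0, "y": 0, "z": 0, "ax": 0, "ay": 0, "az": 0}]'

```text
clock: 11.13
tcp_pos: [0.5966, -0.0142, 0.0383]
orientation: [-0.059, 3.141, -0.0]
contact_force: [0.3, -0.8, -0.4]
grip_width: -0.0001
gripper_force: 0.0
```

Request:
arm_command --rows '[{"fingers": -1, "x": 0, "y": -0.002, "z": 0, "ax": 0, "ay": 0, "az": 0}, {"fingers": -1, "x": 0, "y": 0, "z": 0, "ax": 0, "ay": 0, "az": 0}]'

```text
clock: 11.3
tcp_pos: [0.5967, -0.0164, 0.0383]
orientation: [0.059, -3.141, 0.0]
contact_force: [0.7, 0.9, -0.5]
grip_width: 0.0
gripper_force: 0.0
```

Request:
arm_command --rows '[{"fingers": -1, "x": 0, "y": -0.002, "z": 0, "ax": 0, "ay": 0, "az": 0}, {"fingers": -1, "x": 0, "y": 0, "z": 0, "ax": 0, "ay": 0, "az": 0}]'

```text
clock: 11.47
tcp_pos: [0.5968, -0.0185, 0.0383]
orientation: [-0.058, 3.141, -0.0]
contact_force: [0.2, -0.0, 0.6]
grip_width: -0.0002
gripper_force: 0.0
```

Request:
arm_command --rows '[{"fingers": -1, "x": 0, "y": -0.002, "z": 0, "ax": 0, "ay": 0, "az": 0}, {"fingers": -1, "x": 0, "y": 0, "z": 0, "ax": 0, "ay": 0, "az": 0}]'

```text
clock: 11.63
tcp_pos: [0.5968, -0.0205, 0.0383]
orientation: [0.058, -3.141, 0.0]
contact_force: [-0.0, 0.7, -0.5]
grip_width: -0.0001
gripper_force: 0.1
```

Request:
arm_command --rows '[{"fingers": -1, "x": 0, "y": -0.001, "z": 0, "ax": 0, "ay": 0, "az": 0}, {"fingers": -1, "x": 0, "y": 0, "z": 0, "ax": 0, "ay": 0, "az": 0}]'

```text
clock: 11.8
tcp_pos: [0.5968, -0.0206, 0.0383]
orientation: [0.059, -3.141, -0.001]
contact_force: [-1.0, 1.2, 0.9]
grip_width: -0.0
gripper_force: 0.6
```

Request:
arm_command --rows '[{"fingers": -1, "x": 0, "y": -0.001, "z": 0, "ax": 0, "ay": 0, "az": 0}, {"fingers": -1, "x": 0, "y": 0, "z": 0, "ax": 0, "ay": 0, "az": 0}]'

```text
clock: 11.97
tcp_pos: [0.5968, -0.0208, 0.0383]
orientation: [0.06, -3.141, -0.002]
contact_force: [-0.6, 3.6, 1.5]
grip_width: -0.0002
gripper_force: 2.1
```

It is firm against the stop at the predicted place. I press a little more, then retreat straight back and up.

Request:
arm_command --rows '[{"fingers": -1, "x": 0, "y": -0.002, "z": 0, "ax": 0, "ay": 0, "az": 0}, {"fingers": -1, "x": 0, "y": 0, "z": 0, "ax": 0, "ay": 0, "az": 0}]'

```text
clock: 12.13
tcp_pos: [0.5968, -0.0211, 0.0382]
orientation: [0.062, -3.14, -0.005]
contact_force: [-2.0, 8.7, 2.6]
grip_width: 0.0
gripper_force: 4.2
```

Request:
arm_command --rows '[{"fingers": -1, "x": 0, "y": 0.004, "z": 0, "ax": 0, "ay": 0, "az": 0}, {"fingers": -1, "x": 0, "y": 0.01, "z": 0, "ax": 0, "ay": 0, "az": 0}, {"fingers": -1, "x": 0, "y": 0.02, "z": 0, "ax": 0, "ay": 0, "az": 0}, {"fingers": -1, "x": 0, "y": 0.03, "z": -0.02, "ax": 0, "ay": 0, "az": 0}, {"fingers": -1, "x": 0.02, "y": 0.03, "z": -0.02, "ax": 0, "ay": 0, "az": 0}, {"fingers": -1, "x": 0.02, "y": 0.03, "z": -0.02, "ax": 0, "ay": 0, "az": 0}, {"fingers": -1, "x": 0.02, "y": 0.03, "z": -0.02, "ax": 0, "ay": 0, "az": 0}, {"fingers": -1, "x": 0.02, "y": 0.03, "z": -0.02, "ax": 0, "ay": 0, "az": 0}, {"fingers": -1, "x": 0.02, "y": 0.01, "z": -0.02, "ax": 0, "ay": 0, "az": 0}, {"fingers": -1, "x": 0, "y": 0, "z": 0, "ax": 0, "ay": 0, "az": 0}]'

```text
clock: 12.97
tcp_pos: [0.4878, 0.1703, 0.1613]
orientation: [-0.068, 3.138, 0.005]
contact_force: [-0.7, 0.3, 0.4]
grip_width: -0.0
gripper_force: 0.0
```

```bash
python3 - <<'E'
from h import *
tool_delta([.5,.16,.15])
ims=[]
for n,(a,b) in dict(top=(155,275),side=(195,255)).items():
    f=r.grab_frame(n)
    for k in block(f):
        if 500<k[2]<650 and abs(k[3])<200:print(n,*k)
    ims.append(cv2.resize(f['frame'][a-15:a+60,b-15:b+60,::-1],(390,390),interpolation=cv2.INTER_CUBIC))
    P=pts(f);hsv=cv2.cvtColor(f['frame'],cv2.COLOR_RGB2HSV)
    m=(hsv[...,0]>12)&(hsv[...,0]<30)&(hsv[...,1]>60)&(abs(P[...,0]-.6)<.06)&(abs(P[...,1]+.05)<.06)
    uv=np.argwhere(m)[:,::-1];Q=onplane(f,uv,.031)
    p=np.array([Q@EX,Q@EY]).T*1000;print('fixture axes pct x,y',np.percentile(p,[2,10,50,90,98],axis=0).round(1).tolist(),len(p))
print('fence x',.615*.9993*1000,'TCP-based')
cv2.imwrite('pics/end.png',np.hstack(ims))
E
```

```text
pos [0.4878 0.1703 0.1613] tool delta mm [-11.7 -10.9  11.3] tooly [-0.0435  0.999   0.0032] toolz [ 0.0025  0.0033 -1.    ] F [-0.7  0.3  0.4] t 12.9667
top [291. 172.] 194 597.7 -57.1 39.2 46.7 long side ccw from +y deg 1.2 z 32.4
fixture axes pct x,y [[573.1, -103.5], [576.4, -100.1], [592.3, -81.1], [610.7, -60.3], [614.1, -56.8]] 215
side [273. 216.] 160 596.3 -61.2 53.2 39.1 long side ccw from +y deg -0.3 z 30.8
fixture axes pct x,y [[572.5, -93.5], [575.8, -90.0], [592.2, -75.8], [609.9, -60.4], [613.2, -57.1]] 168
fence x 614.5695 TCP-based
```

View pics/end.png

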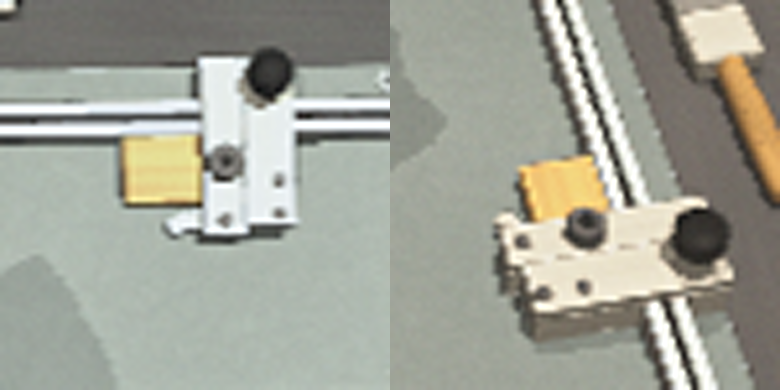

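The block sits in the corner: 46 mm of it shows, which equals 80 − 34. In the picture it lies against the fence at about (160,168) left. To confirm and square the tail, I'll give the exposed end a light touch toward the fence, clear of the guide flare.

Request:
arm_command --rows '[{"fingers": -1, "x": -0.006, "y": -0.03, "z": 0, "ax": 0, "ay": 0, "az": 0}, {"fingers": -1, "x": -0.008, "y": -0.031, "z": 0, "ax": 0, "ay": 0, "az": 0}, {"fingers": -1, "x": -0.008, "y": -0.031, "z": 0, "ax": 0, "ay": 0, "az": 0}, {"fingers": -1, "x": -0.008, "y": -0.031, "z": 0, "ax": 0, "ay": 0, "az": 0}, {"fingers": -1, "x": -0.006, "y": -0.031, "z": 0.01, "ax": 0, "ay": 0, "az": 0}, {"fingers": -1, "x": -0.004, "y": -0.03, "z": 0.02, "ax": 0, "ay": 0, "az": 0}, {"fingers": -1, "x": 0, "y": 0, "z": 0.03, "ax": 0, "ay": 0, "az": 0}, {"fingers": -1, "x": 0, "y": 0, "z": 0.02, "ax": 0, "ay": 0, "az": 0}, {"fingers": -1, "x": 0, "y": 0, "z": 0, "ax": 0, "ay": 0, "az": 0}, {"fingers": -1, "x": 0, "y": 0, "z": 0, "ax": 0, "ay": 0, "az": 0}]'

```text
clock: 13.9
tcp_pos: [0.5358, -0.0179, 0.0769]
orientation: [0.055, -3.138, 0.002]
contact_force: [1.1, -0.5, 0.2]
grip_width: 0.0
gripper_force: 0.0
```

```bash
python3 - <<'E'
from h import *
tool_delta(EX*.548+EY*-.033+np.array([0,0,.0385]))
E
```

```text
pos [ 0.5358 -0.0179  0.0769] tool delta mm [-13.4   5.4  38.3] tooly [-0.0353  0.9994 -0.0013] toolz [-0.0034 -0.0014 -1.    ] F [ 1.1 -0.5  0.2] t 13.9
```

Request:
arm_command --rows '[{"fingers": -1, "x": -0.008, "y": -0.022, "z": 0, "ax": 0, "ay": 0, "az": 0}, {"fingers": -1, "x": 0, "y": 0, "z": 0.02, "ax": 0, "ay": 0, "az": 0}, {"fingers": -1, "x": 0, "y": 0, "z": 0.012, "ax": 0, "ay": 0, "az": 0}, {"fingers": -1, "x": 0, "y": 0, "z": 0.006, "ax": 0, "ay": 0, "az": 0}, {"fingers": -1, "x": 0, "y": 0, "z": 0, "ax": 0, "ay": 0, "az": 0}]'

```text
clock: 14.32
tcp_pos: [0.5446, -0.0373, 0.0394]
orientation: [0.06, -3.139, -0.0]
contact_force: [-1.0, 0.1, -0.4]
grip_width: -0.0
gripper_force: 0.0
```

```bash
python3 - <<'E'
from h import *
tool_delta(EX*.5635+EY*-.060+np.array([0,0,.0385]))
E
```

```text
pos [ 0.5446 -0.0373  0.0394] tool delta mm [-20.7  -2.    0.9] tooly [-3.840e-02  9.993e-01  3.000e-04] toolz [-2.3e-03  2.0e-04 -1.0e+00] F [-1.   0.1 -0.4] t 14.3167
```

Request:
arm_command --rows '[{"fingers": -1, "x": -0.005, "y": 0, "z": 0, "ax": 0, "ay": 0, "az": 0}, {"fingers": -1, "x": -0.005, "y": 0, "z": 0, "ax": 0, "ay": 0, "az": 0}, {"fingers": -1, "x": -0.004, "y": 0, "z": 0, "ax": 0, "ay": 0, "az": 0}, {"fingers": -1, "x": -0.003, "y": 0, "z": 0, "ax": 0, "ay": 0, "az": 0}, {"fingers": -1, "x": 0, "y": 0, "z": 0, "ax": 0, "ay": 0, "az": 0}, {"fingers": -1, "x": 0, "y": 0, "z": 0, "ax": 0, "ay": 0, "az": 0}]'

```text
clock: 14.82
tcp_pos: [0.5628, -0.0373, 0.0405]
orientation: [-0.059, 3.141, 0.0]
contact_force: [-0.8, -0.8, 0.4]
grip_width: -0.0003
gripper_force: 0.0
```

Request:
arm_command --rows '[{"fingers": -1, "x": -0.002, "y": 0, "z": 0, "ax": 0, "ay": 0, "az": 0}, {"fingers": -1, "x": 0, "y": 0, "z": 0, "ax": 0, "ay": 0, "az": 0}]'

```text
clock: 14.98
tcp_pos: [0.5647, -0.0373, 0.0404]
orientation: [-0.059, 3.141, 0.0]
contact_force: [-0.3, 0.5, 0.2]
grip_width: 0.0001
gripper_force: 0.0
```

Request:
arm_command --rows '[{"fingers": -1, "x": -0.001, "y": 0, "z": 0, "ax": 0, "ay": 0, "az": 0}, {"fingers": -1, "x": 0, "y": 0, "z": 0, "ax": 0, "ay": 0, "az": 0}]'

```text
clock: 15.15
tcp_pos: [0.5655, -0.0372, 0.0403]
orientation: [0.059, -3.141, -0.0]
contact_force: [-0.3, 0.3, 0.3]
grip_width: 0.0002
gripper_force: 0.0
```

Request:
arm_command --rows '[{"fingers": -1, "x": -0.001, "y": 0, "z": 0, "ax": 0, "ay": 0, "az": 0}, {"fingers": -1, "x": 0, "y": 0, "z": 0, "ax": 0, "ay": 0, "az": 0}]'

```text
clock: 15.32
tcp_pos: [0.5658, -0.0372, 0.0401]
orientation: [0.059, -3.14, -0.0]
contact_force: [-2.1, 0.2, 1.3]
grip_width: 0.0
gripper_force: 0.9
```

The touch met resistance at the same fence distance as before (564.0 vs 563.8 mm), so the block is flush. I retreat and lift away.

Request:
arm_command --rows '[{"fingers": -1, "x": 0.003, "y": 0, "z": 0, "ax": 0, "ay": 0, "az": 0}, {"fingers": -1, "x": 0.01, "y": 0, "z": 0, "ax": 0, "ay": 0, "az": 0}, {"fingers": -1, "x": 0.02, "y": 0.01, "z": 0, "ax": 0, "ay": 0, "az": 0}, {"fingers": -1, "x": 0.02, "y": 0.02, "z": -0.02, "ax": 0, "ay": 0, "az": 0}, {"fingers": -1, "x": 0.01, "y": 0.03, "z": -0.025, "ax": 0, "ay": 0, "az": 0}, {"fingers": -1, "x": 0, "y": 0.03, "z": -0.025, "ax": 0, "ay": 0, "az": 0}, {"fingers": -1, "x": 0, "y": 0.03, "z": -0.025, "ax": 0, "ay": 0, "az": 0}, {"fingers": -1, "x": 0, "y": 0.02, "z": -0.02, "ax": 0, "ay": 0, "az": 0}, {"fingers": -1, "x": 0, "y": 0, "z": 0, "ax": 0, "ay": 0, "az": 0}, {"fingers": -1, "x": 0, "y": 0, "z": 0, "ax": 0, "ay": 0, "az": 0}]'

```text
clock: 16.15
tcp_pos: [0.4983, 0.1018, 0.1563]
orientation: [-0.064, 3.138, 0.002]
contact_force: [-0.2, -0.5, -0.0]
grip_width: 0.0001
gripper_force: 0.0
```

```bash
python3 - <<'E'
from h import *
tool_delta([.5,.16,.15])
for n in('top','side'):
    f=r.grab_frame(n)
    for k in block(f):
        if 500<k[2]<650 and abs(k[3])<400:print(n,*k)
    cv2.imwrite(f'pics/{n}_f.png',f['frame'][...,::-1])
a=cv2.imread('pics/top_f.png')[150:200,270:330];b=cv2.imread('pics/side_f.png')[190:240,245:305]
cv2.imwrite('pics/fin.png',cv2.resize(np.hstack([a,b]),None,fx=6.5,fy=6.5,interpolation=cv2.INTER_CUBIC))
E
```

```text
pos [0.4983 0.1018 0.1563] tool delta mm [-4.1 58.1  6.4] tooly [-0.0405  0.9992  0.0014] toolz [ 0.0025  0.0015 -1.    ] F [-0.2 -0.5 -0. ] t 16.15
top [291. 172.] 197 597.2 -57.0 38.5 46.9 long side ccw from +y deg 3.0 z 33.0
top [171. 190.] 329 533.5 309.9 40.5 79.8 long side ccw from +y deg 22.2 z 17.4
side [273. 216.] 161 596.9 -59.7 38.8 51.5 long side ccw from +y deg 2.0 z 30.7
```

View pics/fin.png

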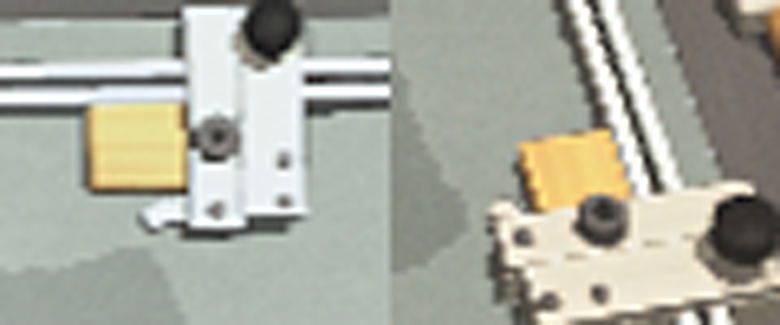

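The block is flush against the fence and under the bridge (left view about (137,147)), square within about 1°, and the fingers are clear of everything.

```bash
python3 -c "
from bench import r
print(r.hand_in())"
```

```text
the job is handed in; nothing more can be done
None
```

I pushed the block flat against the fence, slid it under the bridge until it stopped against the end stop, released it and handed the job in; the last pictures show it snug and square in the corner, but the hand-in returned no verdict.

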